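Screw down the lid that was only set on its jar

ROBOT

A 6-joint arm with a two-finger parallel gripper is mounted at the origin on a cart in front of the work surface, level with it; the furniture and walls round the work are solid. World frame = base frame: x ahead of the robot, y to its left, z up, the work surface at z = 0. Lengths are in m, angles in rad, forces in N, time in s.
With the tool pointing down it reaches from about 0.275 to 0.75 m from the base axis. Payload 10.2 kg.
Tool frame: the origin (TCP) lies on the centre line of the jaws, within the pads' length; the fingertips stand 19 mm ahead of it and the grasp point (between the pads) is the TCP; z points along the fingers, y is the line along which they close (so a half turn about z gives the same grasp; the last joint's range is limited). The gripper opens to 85 mm and grips with 20 to 120 N. Pads are 22 mm wide; open, the fingers measure 114 mm over their backs; the gripper's body (76 mm by 85 mm) begins 54 mm behind the grasp point. The pads swing forward as they close: fully open they stand 13 mm farther back than shut.
Start: joints at [-0.223, 0.313, 1.498, -0, 1.331, -0.223], TCP at [0.525, -0, 0.25] pointing down, gripper open.
Joint ranges: [-2.94, 2.94], [-0.97, 2.17], [0.19, 2.56], [-1.23, 4.37], [0.02, 3.11], [-2.88, 2.88]. Speed limits (rad/s): [2.39, 2.39, 3.01, 3.14, 3.14, 3.14].

INTERFACE

Orientations are given as a 3x3 rotation matrix whose columns are the frame's x, y, z axes.
In Python, from plant import get_obs, camera, calibration, finish_job gives the robot as it stands.
- The arm moves only by the shell command python3 -m handwheel 'ROWS' [FORCE]. ROWS is JSON, one flat list of numbers, 7 for each row, row after row: the closure, from -1 (fully open) to 1 (shut), then the shift along the tool's x, y, z in units of 40 mm (1.0 is 40 mm), then the turn, a rotation vector about the tool's x, y, z in rad. In form: [jaw, dx, dy, dz, wx, wy, wz, jaw, dx, dy, dz, wx, wy, wz, ...]. A call has 1 to 5 rows; each row is the pose to reach, as a shift and turn from the pose commanded when the call began, along the tool's axes at that moment; what a row does not reach only later rows make up. A row lasts 1/12 s, in which the tool goes at most 41.7 mm and 7.16 degrees, less where a joint would pass 70% of its speed; a pose out of reach is approached as far as the arm can. A call with a gripper value outside its range is refused whole. The fingers move at their own pace and stop on an object; FORCE is the grip in N (left out, the last holds). Time passes only in rows, so rows that repeat a pose let the fingers close. It gives the time, the measured TCP pose, the force, the opening and the grip force at its end, in the units of the state.
- get_obs(): the state, without advancing time (a new reading comes with each control period).
- camera(name): name is "scene" or "side" or "wrist"; returns the picture (384x512x3 uint8, red, green, blue); there is no depth.
- calibration(name): a dict with "vertical_fov" (degrees; the focal length in pixels is half the picture's height over the tangent of half this angle, whatever the lens; pixels are square), "cx", "cy" (the principal point, pixels), "rvec" (rotation vector, rad) and "tvec" (3), from world to camera coordinates, as OpenCV has them; the wrist camera has in their place "mount" (4x4, takes a point from camera to tool coordinates, whose origin is the TCP and whose axes are the flange's). Camera axes: x right, y down, z forward; pixel columns grow to the right and rows downward; lengths in m; the calibration is good to about 2 mm. A picture is of the moment at which its call begins: read the wrist's pose just before it. calibration takes no time and is no camera call.
- finish_job(): hands the job in; it is judged then, once.
The state is a dict: "clock": time; "joint_positions": joint angles; "dq": joint speeds; "effort": joint torques, N m; "position": TCP position; "ee_rot": TCP orientation; "contact_force": force on the tool from outside, world axes, zero at the start; "wrist_torque": the same for the moment, N m; "grip_width": finger opening in m; "gripper_force": force on a finger pad.
Only numpy, scipy, OpenCV 4.12 (cv2) and the standard library are available. Lean on these libraries where they do the work, as an engineer would, in place of code of your own. Each camera call takes 0.05 s, during which the arm holds its last target. There are 200 camera calls.

TASK

Two matching grey storage jars with wooden bar-grip lids stand on the worktop; one is properly closed, the lid of the other only rests on top of its thread and stands visibly higher. Turn that raised lid backwards (anticlockwise from above) until it drops into the start of the thread, then screw it down clockwise until it is fully down on its jar, and let go.

Things in the scene. Friction and masses are not known exactly. Their poses are not given: they have to be found in the camera images.
- jar: Grey storage jar whose lid is not closed; fixed to the worktop. 90 mm in diameter, shoulder at 88 mm, neck 52 mm in diameter up to 112 mm with a coarse three-start thread. Upright ribs on its front (-x) and back mark its x axis; a closed lid's bar lines up with them. Origin: centre of underside, z up. Yaws and heights below are the lid's relative to this jar, anticlockwise from above positive.
- lid: Loose wooden screw lid, 0.12 kg: cap 75 mm in diameter, 28 mm high, with a bar grip on top. Origin: centre of the cap's underside; x along the bar, z up. At the start it rests level on top of the thread, at height 104 mm and yaw 14 to 30 degrees. Clockwise it only meets a firm stop (0 degrees) there and does not go down; backwards it slides level at 104 mm.
- lid_grip (a point): Middle of the lid's bar grip, 43 mm above the lid's origin. The bar is 58 mm long (lid x), 16 mm wide (lid y), 30 mm high, its top 58 mm above the lid's origin. A hand that holds it must go down with the lid; the thread turns easily, with 2 mm of play up and down and 1.5 mm sideways.
- jar_neck (a point): Centre of the jar's neck at shoulder height (88 mm). Thread: turned back to a yaw of 60 to 76 degrees (firm stop at 76) the lid can drop 9 mm, to height 95 mm. Clockwise from there it stays at 95 mm until 46 degrees, then goes evenly down 4 mm until 11 degrees: 91 mm, fully down. Firm stop at 0. The same repeats every 120 degrees of yaw.
- closed_jar: Matching jar, properly closed, with the same lid fully down (cap underside 91 mm above the worktop, top of its bar grip at 149 mm; the raised lid's bar top is at 162 mm). Its bar lines up with its ribs. All one fixed piece; a bystander. Origin: centre of its underside.

How it is judged:
By the outcome, as a careful person would: the job done as asked, in the order asked, and still so for the second after the job is handed in, with the robot touching nothing.
It also fails if it takes over 35 s, if anything falls off the work surface, if the arm or the gripper's body presses on something with over 40 N, if the wrist force passes 120 N, or if a joint passes its speed limit or range.

## Working session

There is one attempt and no reset: what is moved stays moved. The work goes in short steps, Python scripts to look and compute and a shell command to move; the robot and the scene stay as the last step left them, time stands still between calls to the robot, and variables do not carry over. Pictures are saved under pics/ and viewed, at most 10 in all, crops included, and the job is handed in when it is done.

```bash
ls; mkdir -p pics; python3 - <<'E'
from plant import *
import cv2,numpy as np
o=get_obs();print(o['clock'],o['position'],np.round(o['ee_rot'],3).tolist(),o['grip_width'])
a=camera('scene');b=camera('side');w=camera('wrist')
for n,i in zip(('scene','side','wrist'),(a,b,w)):
    cv2.imwrite(f'pics/{n}0.png',i[:,:,::-1]);print(n,calibration(n))
cv2.imwrite('pics/all.png',cv2.resize(np.vstack([np.hstack([a,b]),np.hstack([w,w*0])])[:,:,::-1],(800,600)))
E
```

```text
pics
0.0 [5.24759948e-01 4.56833802e-05 2.49694340e-01] [[-0.0, 1.0, -0.001], [1.0, 0.0, 0.0], [0.0, -0.001, -1.0]] 0.08519956281386655
scene {'vertical_fov': 52.99973184622132, 'cx': 249.5892512309989, 'cy': 187.19754913698142, 'rvec': array([ 2.00035405, -0.76660528,  0.46599836]), 'tvec': array([-0.46218205,  0.23069067,  0.68811286])}
side {'vertical_fov': 56.77302528557629, 'cx': 254.37236266727268, 'cy': 200.36811473314432, 'rvec': array([ 2.03875391, -0.62398314,  0.35896484]), 'tvec': array([-0.4479766 ,  0.17660678,  0.75620341])}
wrist {'vertical_fov': 66.46919190596036, 'cx': 265.4020718859925, 'cy': 191.46884687391926, 'mount': array([[ 3.02960068e-04, -9.62135831e-01, -2.72570266e-01,
         6.94882952e-02],
       [ 9.99999845e-01,  4.18687484e-04, -3.66416377e-04,
        -1.24338036e-03],
       [ 4.66664085e-04, -2.72570113e-01,  9.62135809e-01,
        -1.22789960e-01],
       [ 0.00000000e+00,  0.00000000e+00,  0.00000000e+00,
         1.00000000e+00]])}
```

View pics/all.png

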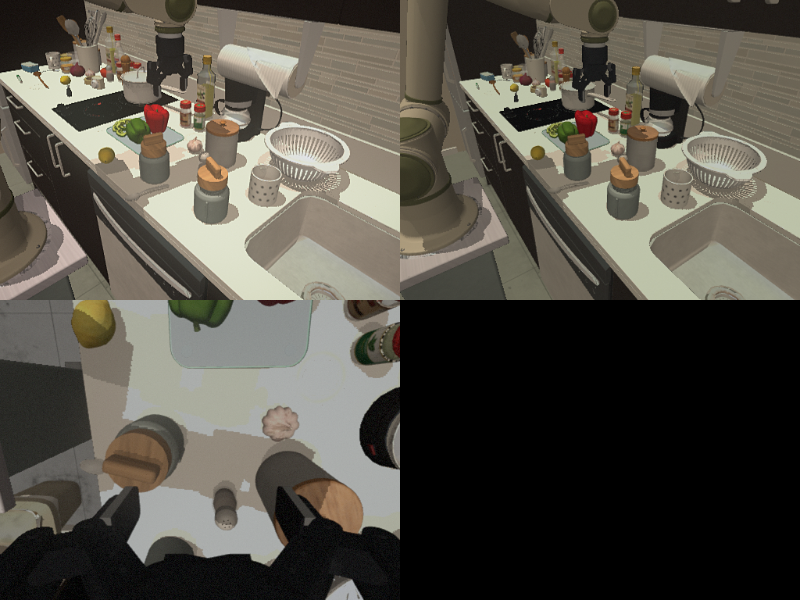

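The two jars are at about scene px (196,200) and (271,245). I need a closer crop to tell which lid is raised.

```bash
python3 - <<'E'
import cv2,numpy as np
a=cv2.imread('pics/scene0.png')[160:295,165:310];b=cv2.imread('pics/side0.png')[145:290,190:335]
f=lambda i:cv2.resize(i,(400,400),interpolation=cv2.INTER_CUBIC)
w=cv2.imread('pics/wrist0.png')[100:384,60:460]
print(a.shape,b.shape)
cv2.imwrite('pics/crop1.png',np.hstack([f(a),f(b)]))
E
```

```text
(135, 145, 3) (145, 145, 3)
```

View pics/crop1.png

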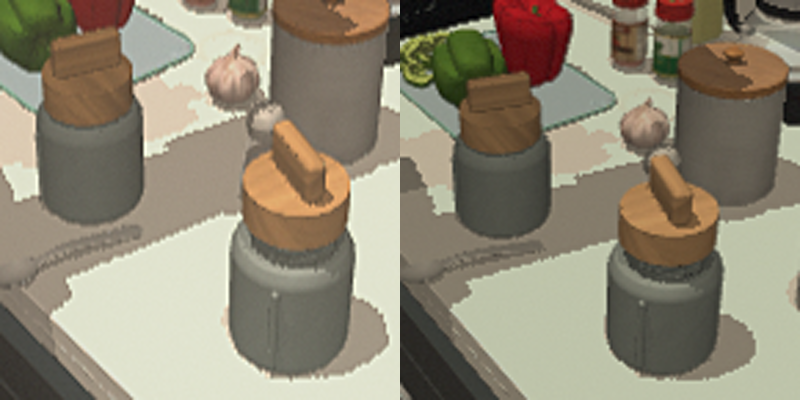

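The front jar's lid is raised: the neck shows below its cap, and its rib is at crop (275,290–375). Next I cast the bar ends (scene px (267,202) and (280,218)) onto z = 0.162.

```bash
cat > h.py <<'E'
import numpy as np,cv2
from plant import *
def cam(n,obs=None):
    c=calibration(n);f=192/np.tan(np.radians(c['vertical_fov'])/2)
    if 'rvec' in c:
        R=cv2.Rodrigues(c['rvec'])[0];return f,c['cx'],c['cy'],R.T,-R.T@c['tvec']
    T=np.eye(4);T[:3,:3]=obs['ee_rot'];T[:3,3]=obs['position'];M=T@c['mount'];return f,c['cx'],c['cy'],M[:3,:3],M[:3,3]
def ray(n,uv,z,obs=None):
    f,cx,cy,R,p=cam(n,obs);d=R@np.array([(uv[0]-cx)/f,(uv[1]-cy)/f,1]);return p+d*(z-p[2])/d[2]
E
python3 - <<'E'
from h import *
for n,e in (('scene',[(266.9,201.8),(279.5,218)]),('side',[(283.1,202.3),(292.2,215)])):
    a,b=[ray(n,u,.162) for u in e];d=a-b
    print(n,a,b,'mid',(a+b)/2,'len',np.linalg.norm(d),'yaw',np.degrees(np.arctan2(d[1],d[0])))
# jar: base of grey body lower edge, rib bottom/top
S=lambda x,y:(165+x/2.759,160+y/2.963); D=lambda x,y:(190+(x-400)/2.759,145+y/2.759)
for n,F,q in (('scene',S,[(272,368,.004),(275,293,.08)]),('side',D,[(641,364,.004),(642,300,.08)])):
    for x,y,z in q: print(n,'rib',ray(n,F(x,y),z))
# cap top centre z=.132 as ellipse centre
print(ray('scene',S(297,187),.132),ray('side',D(668,210),.132))
E
```

```text
scene [ 0.4585542  -0.22794869  0.162     ] [ 0.43797964 -0.28055565  0.162     ] mid [ 0.44826692 -0.25425217  0.162     ] len 0.05648721279635453 yaw 68.6395539098221
side [ 0.45792578 -0.22737418  0.162     ] [ 0.44315255 -0.27484302  0.162     ] mid [ 0.45053916 -0.2511086   0.162     ] len 0.04971457676881756 yaw 72.71283860628829
scene rib [ 0.41856052 -0.26896224  0.004     ]
scene rib [ 0.40961143 -0.27650378  0.08      ]
side rib [ 0.42166691 -0.26511386  0.004     ]
side rib [ 0.4114005  -0.27508363  0.08      ]
[ 0.44833236 -0.25550658  0.132     ] [ 0.45057924 -0.25230469  0.132     ]
```

Both views agree on a lid centre near (0.449, -0.253) and a bar yaw of about 69–72°. I move above it with the jaws across the bar.

```bash
python3 -m handwheel '[-1,-0.9,-0.3,0,0,0,0.08,-1,-1.85,-0.6,0,0,0,0.16,-1,-2.8,-0.9,0,0,0,0.24,-1,-3.75,-1.2,0,0,0,0.3,-1,-4.7,-1.45,0,0,0,0.36]' && python3 - <<'E'
from h import *
o=get_obs();c=np.array([.449,-.253,.25]);print(o['position'],np.round(o['ee_rot'],3).tolist(),o['joint_positions'])
print('rem tool',o['ee_rot'].T@(c-o['position'])/.04)
E
```

```text
clock: 0.57
position: [0.4659, -0.1895, 0.2502]
ee_rot: [[0.355, 0.935, -0.0], [0.935, -0.355, 0.0], [0.0, -0.0, -1.0]]
contact_force: [0.4, -0.2, -0.5]
grip_width: 0.085
gripper_force: 0.0
[ 0.46592662 -0.18948506  0.25023581] [[0.355, 0.935, -0.0], [0.935, -0.355, 0.0], [0.0, -0.0, -1.0]] [-6.19590900e-01  2.64556455e-01  1.56227481e+00  7.68818045e-06
  1.31508686e+00 -2.56795323e-01]
rem tool [-1.63469331  0.16790316  0.00569578]
```

```bash
python3 -m handwheel '[-1,-0.85,0.1,0,0,0,0,-1,-1.63,0.17,0,0,0,0,-1,-1.63,0.17,0,0,0,0,-1,-1.63,0.17,0,0,0,0]' && python3 - <<'E'
from h import *
o=get_obs();print(o['position'],o['dq'].max() if hasattr(o['dq'],'max') else o['dq'])
i=camera('wrist');cv2.imwrite('pics/wrist1.png',i[:,:,::-1]);cv2.imwrite('pics/w1b.png',cv2.resize(i[:,:,::-1],(800,600),interpolation=cv2.INTER_CUBIC))
E
```

```text
clock: 0.9
position: [0.4499, -0.2524, 0.2499]
ee_rot: [[0.355, 0.935, -0.001], [0.935, -0.355, 0.001], [0.0, -0.001, -1.0]]
contact_force: [0.9, 0.1, -0.4]
grip_width: 0.0851
gripper_force: 0.0
[ 0.44988241 -0.25243133  0.24987648] 0.05117342981499732
```

View pics/w1b.png

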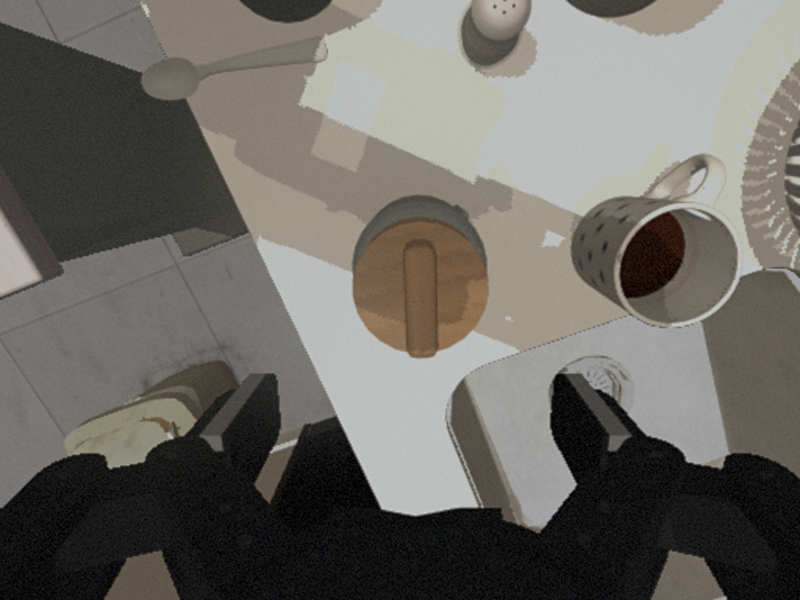

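The cap is centred near (420,285) in the picture, with the bar running from (421,241) to (422,355). The back rib shows on the shoulder at about (463,212). I zoom in.

```bash
python3 - <<'E'
import cv2
i=cv2.imread('pics/wrist1.png')[120:235,215:325]
i=cv2.convertScaleAbs(i,alpha=1.6)
cv2.imwrite('pics/w1c.png',cv2.resize(i,(550,575),interpolation=cv2.INTER_CUBIC))
E
```

```text
(no output)
```

View pics/w1c.png

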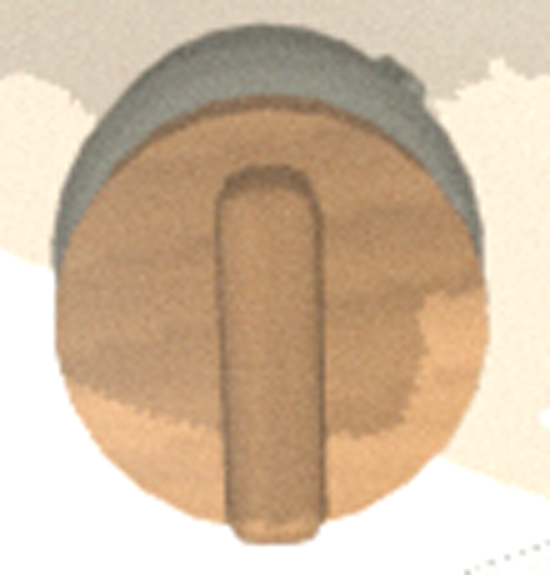

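```bash
python3 - <<'E'
from h import *
o=get_obs();F=lambda x,y:(215+x/5-.4,120+y/5-.4)
R=lambda x,y,z:ray('wrist',F(x,y),z,o)
P=np.array([R(x,y,.132)[:2] for x,y in [(57,320),(488,315),(270,107),(95,430),(440,450),(160,497),(215,522),(340,520),(140,165),(420,175)]])
A=np.c_[2*P,np.ones(len(P))];s=np.linalg.lstsq(A,(P**2).sum(1),rcond=None)[0]
r=np.sqrt(s[2]+s[:2]@s[:2]);print('cap',s[:2],'r',r,np.round(np.hypot(*(P-s[:2]).T)-r,4))
t=R(271,187,.162);b=R(278,540,.162);t2=R(269,180,.158)
d=t-b;print('bar',t,b,'len',np.linalg.norm(d),'mid',(t+b)/2,'yaw',np.degrees(np.arctan2(d[1],d[0])))
L=R(219,220,.162)-R(230,500,.162);Q=R(317,220,.162)-R(326,500,.162);print([np.degrees(np.arctan2(v[1],v[0])) for v in (L,Q)],np.linalg.norm(R(225,360,.162)-R(322,360,.162)))
rib=R(400,72,.08);c=s[:2]
print('rib',rib,'rad',np.hypot(*(rib[:2]-c)),'jaryaw',np.degrees(np.arctan2(*(rib[:2]-c)[::-1])))
# jar shoulder outline circle
g=np.array([R(x,y,.08)[:2] for x,y in [(55,240),(110,125),(180,55),(265,25),(350,48),(482,250),(440,120)]])
A=np.c_[2*g,np.ones(len(g))];q=np.linalg.lstsq(A,(g**2).sum(1),rcond=None)[0];print('jar',q[:2],np.sqrt(q[2]+q[:2]@q[:2]))
print('rib2',np.degrees(np.arctan2(*(rib[:2]-q[:2])[::-1])))
print('tool x yaw',np.degrees(np.arctan2(o['ee_rot'][1,0],o['ee_rot'][0,0])),'off tool mm',o['ee_rot'].T@(np.r_[c,0]-np.r_[o['position'][:2],0])*1e3)
E
```

```text
cap [ 0.45415965 -0.24630706] r 0.036341328813381486 [ 0.0004  0.      0.0011 -0.0006 -0.0001 -0.      0.0002  0.0003 -0.0007
 -0.0007]
bar [ 0.46365432 -0.2187674   0.162     ] [ 0.44541937 -0.27068705  0.162     ] len 0.05502875475852386 mid [ 0.45453684 -0.24472722  0.162     ] yaw 70.64797859668502
[np.float64(71.1885589349362), np.float64(71.82640187781443)] 0.01450778781982028
rib [ 0.49153994 -0.21897256  0.08      ] rad 0.04630833205212085 jaryaw 36.1763033954104
jar [ 0.45548408 -0.24315317] 0.042822198741413346
rib2 33.847512585051135
tool x yaw 69.3203244561896 off tool mm [6.12178509e+00 1.86699090e+00 2.05876839e-03]
```

```bash
python3 - <<'E'
from h import *
o=get_obs();F=lambda x,y:(215+x/5-.4,120+y/5-.4)
R=lambda x,y,z:ray('wrist',F(x,y),z,o)
print('cam',cam('wrist',o)[4])
for c in ((.4542,-.2463),(.450,-.2525)):
  for z in (0,.01,.03,.08):
    rib=R(402,75,z);v=rib[:2]-c;print(c,z,'rib',rib[:2],'rad',np.hypot(*v),'jaryaw',np.degrees(np.arctan2(v[1],v[0])), 'top outline',R(265,25,z)[:2]-c, np.hypot(*(R(265,25,z)[:2]-c)))
E
```

```text
cam [ 0.4735028  -0.18643769  0.37283172]
(0.4542, -0.2463) 0 rib [ 0.49669416 -0.22873762] rad 0.04598033187515363 jaryaw 22.454782682159582 top outline [0.01465524 0.04113498] 0.04366763725235911
(0.4542, -0.2463) 0.01 rib [ 0.49607213 -0.22760306] rad 0.04585684914068192 jaryaw 24.061941142805704 top outline [0.0147799  0.04163728] 0.04418266947021619
(0.4542, -0.2463) 0.03 rib [ 0.49482806 -0.22533395] rad 0.04571886791139632 jaryaw 27.295933604339893 top outline [0.01502921 0.04264188] 0.04521290548507239
(0.4542, -0.2463) 0.08 rib [ 0.4917179  -0.21966115] rad 0.04601326662800789 jaryaw 35.37590774376429 top outline [0.01565249 0.04515338] 0.047789410083974394
(0.45, -0.2525) 0 rib [ 0.49669416 -0.22873762] rad 0.05239270360211981 jaryaw 26.971272456651295 top outline [0.01885524 0.04733498] 0.05095213733464103
(0.45, -0.2525) 0.01 rib [ 0.49607213 -0.22760306] rad 0.05236886983945623 jaryaw 28.386364788497822 top outline [0.0189799  0.04783728] 0.05146495566413179
(0.45, -0.2525) 0.03 rib [ 0.49482806 -0.22533395] rad 0.05241707437248888 jaryaw 31.216096232167107 top outline [0.01922921 0.04884188] 0.05249087016675489
(0.45, -0.2525) 0.08 rib [ 0.4917179  -0.21966115] rad 0.05309211549046774 jaryaw 38.20856349635627 top outline [0.01985249 0.05135338] 0.05505715635406707
```

```bash
python3 - <<'E'
from h import *
c=np.array([.453,-.248])
for n,s in (('scene',18),('side',23.5)):
    p=cam(n)[4];v=p[:2]-c;A=np.degrees(np.arctan2(v[1],v[0]));print(n,p,'A',A,'jar yaw',A-s+180)
# automatic wood blob in scene/side/wrist: body edges of grey jar at a mid row
for n,rows in (('scene',(255,265)),('side',(255,262))):
    i=cv2.cvtColor(cv2.imread(f'pics/{n}0.png'),cv2.COLOR_BGR2GRAY)
    for r in rows: print(n,r,i[r,(240 if n=='scene' else 258):(300 if n=='scene' else 318)].tolist())
E
```

```text
scene [ 0.00953002 -0.65302495  0.56017617] A -137.59427878163595 jar yaw 24.40572121836405
side [ 0.0555788  -0.71162962  0.54241209] A -130.60303161624077 jar yaw 25.89696838375923
scene 255 [224, 224, 224, 225, 225, 225, 228, 244, 98, 92, 100, 105, 104, 107, 107, 108, 107, 111, 118, 128, 130, 133, 138, 141, 144, 143, 146, 148, 146, 146, 147, 147, 143, 143, 143, 141, 140, 137, 135, 135, 130, 129, 127, 120, 114, 112, 106, 100, 96, 99, 96, 88, 75, 240, 229, 225, 224, 224, 225, 224]
scene 265 [224, 225, 224, 224, 227, 229, 215, 187, 94, 98, 104, 105, 107, 107, 111, 111, 112, 112, 112, 112, 112, 114, 97, 110, 109, 99, 106, 105, 109, 110, 110, 108, 108, 107, 107, 107, 104, 107, 107, 107, 103, 103, 103, 102, 101, 101, 98, 96, 98, 95, 90, 95, 157, 155, 153, 152, 154, 153, 153, 151]
side 255 [191, 192, 191, 192, 192, 193, 191, 58, 71, 75, 78, 77, 78, 80, 80, 82, 83, 82, 83, 117, 98, 74, 78, 80, 81, 81, 81, 79, 81, 80, 80, 78, 78, 77, 76, 79, 78, 78, 78, 76, 75, 75, 74, 72, 70, 66, 62, 74, 163, 195, 192, 192, 191, 191, 191, 190, 190, 191, 190, 191]
side 262 [191, 191, 190, 193, 192, 191, 140, 61, 73, 75, 78, 79, 80, 79, 82, 79, 83, 80, 82, 79, 75, 77, 78, 84, 82, 83, 82, 81, 79, 80, 78, 79, 80, 78, 78, 79, 77, 78, 76, 76, 74, 71, 71, 70, 69, 64, 64, 94, 127, 124, 123, 123, 124, 123, 121, 118, 129, 189, 193, 192]
```

Rib evidence gives a jar yaw of 25–28°, which would make the lid's relative yaw about 44°. The stated range is 14–30°, so I check the ribs on both jars, enlarged.

```bash
python3 - <<'E'
import cv2,numpy as np
g=lambda i,s:cv2.resize(cv2.convertScaleAbs(i,alpha=s),(400,560),interpolation=cv2.INTER_CUBIC)
a=cv2.imread('pics/scene0.png');
cv2.imwrite('pics/ribs.png',np.hstack([g(a[195:293,240:310],1.5),g(a[165:237,173:224],2)]))
E
```

```text
(no output)
```

View pics/ribs.png

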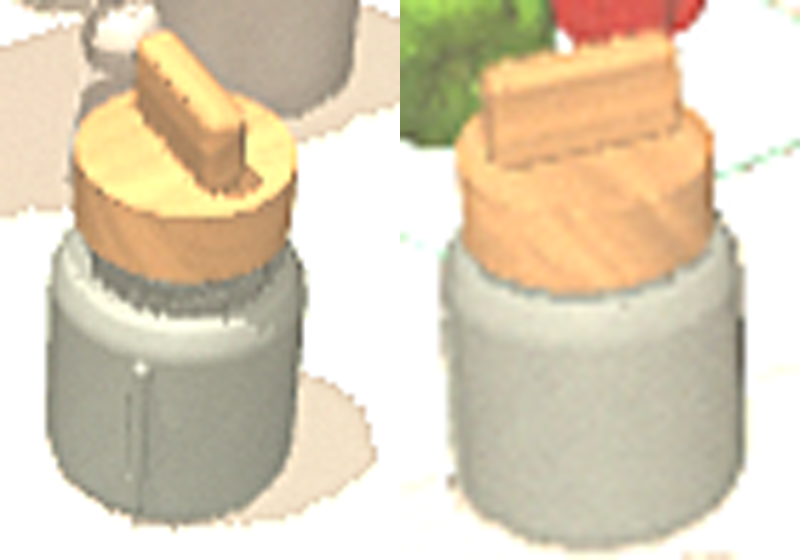

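The rib reads at zoom x≈137 with body edges at 48 and 300, again giving a jar yaw of about 27°. I will rely on the firm stops and heights as ground truth during turning. Now I centre on the wrist estimate and go down for a second look.

```bash
python3 -m handwheel '[-1,0.1,0.03,0.6,0,0,-0.02,-1,0.15,0.05,1.25,0,0,-0.035,-1,0.15,0.05,1.25,0,0,-0.035,-1,0.15,0.05,1.25,0,0,-0.035]' && python3 - <<'E'
from h import *
o=get_obs();print(o['position'])
i=camera('wrist');cv2.imwrite('pics/wrist2.png',i[:,:,::-1]);cv2.imwrite('pics/w2c.png',cv2.resize(cv2.convertScaleAbs(i[130:280,190:340,::-1],alpha=1.5),(600,600),interpolation=cv2.INTER_CUBIC))
E
```

```text
clock: 1.28
position: [0.4545, -0.2453, 0.2001]
ee_rot: [[0.318, 0.948, -0.001], [0.948, -0.318, 0.001], [0.001, -0.002, -1.0]]
contact_force: [0.2, -0.8, 0.4]
grip_width: 0.0855
gripper_force: 0.0
[ 0.45450816 -0.24530235  0.20014577]
```

View pics/w2c.png

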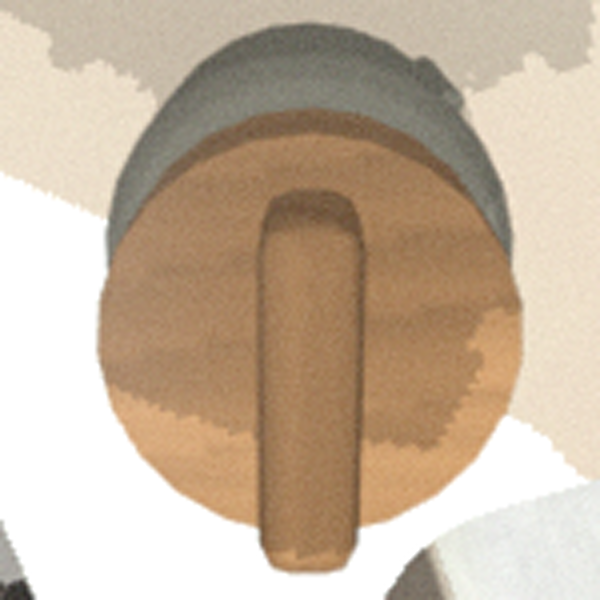

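```bash
python3 - <<'E'
from h import *
o=get_obs();F=lambda x,y:(190+x/4-.4,130+y/4-.4)
R=lambda x,y,z:ray('wrist',F(x,y),z,o)
P=np.array([R(x,y,.132)[:2] for x,y in [(99,345),(522,345),(310,133),(130,430),(490,430),(185,495),(240,523),(380,522),(430,500),(160,195),(460,195)]])
A=np.c_[2*P,np.ones(len(P))];s=np.linalg.lstsq(A,(P**2).sum(1),rcond=None)[0]
r=np.sqrt(s[2]+s[:2]@s[:2]);c=s[:2];print('cap',c,'r',r,np.round(np.hypot(*(P-c).T)-r,4))
t=R(312,218,.160);b=R(309,570,.160);d=t-b
print('bar mid',(t+b)/2,'len',np.linalg.norm(d),'yaw',np.degrees(np.arctan2(d[1],d[0])),'width',np.linalg.norm(R(261,380,.162)-R(360,380,.162)))
for z in (0,.02,.08):
  v=R(445,82,z)[:2]-c;print(z,np.hypot(*v),np.degrees(np.arctan2(v[1],v[0])))
T=o['ee_rot'].T
for q in (c,((t+b)/2)[:2]): print('off tool mm',T@np.r_[q-o['position'][:2],0]*1e3)
print('tool yaw',np.degrees(np.arctan2(o['ee_rot'][1,0],o['ee_rot'][0,0])))
E
```

```text
cap [ 0.45392355 -0.24865091] r 0.03677962037687604 [ 0.0001  0.0002  0.0004 -0.0007 -0.0008  0.0002  0.0003  0.0001  0.0004
 -0.     -0.0002]
bar mid [ 0.45414434 -0.2475195   0.16      ] len 0.05735010830644629 yaw 71.08798915080052 width 0.014703606536464499
0 0.046876490010677875 17.4063933715868
0.02 0.046671150271626556 21.878067086137847
0.08 0.047758826154715814 35.15026176259734
off tool mm [-2.84252285e+00 -7.44888649e-02  6.12678997e-04]
off tool mm [-1.69971755e+00 -2.25580464e-01  2.61022718e-04]
tool yaw 71.42646360869513
```

```bash
python3 -m handwheel '[-1,-0.07,0,0.6,0,0,0,-1,-0.07,0,1.08,0,0,0,0,-0.07,0,1.08,0,0,0,0.6,-0.07,0,1.08,0,0,0,1,-0.07,0,1.08,0,0,0]' 50 && python3 -m handwheel '[1,0,0,0,0,0,0,1,0,0,0,0,0,0,1,0,0,0,0,0,0]' 50; python3 -c "
from plant import *;o=get_obs();print(o['wrist_torque'],o['effort'])"
```

```text
clock: 1.75
position: [0.4542, -0.2496, 0.1591]
ee_rot: [[0.319, 0.948, 0.002], [0.948, -0.319, -0.002], [-0.001, 0.003, -1.0]]
contact_force: [0.2, 0.4, 0.4]
grip_width: 0.0513
gripper_force: 0.0
clock: 2.0
position: [0.4538, -0.2494, 0.1581]
ee_rot: [[0.319, 0.948, 0.001], [0.948, -0.319, -0.001], [-0.001, 0.002, -1.0]]
contact_force: [-1.8, 1.5, 7.4]
grip_width: 0.0151
gripper_force: 49.5
[0.23665973 0.29635846 0.04645075] [-1.81584028e-01 -3.68573427e+01 -2.10919994e+01  3.07011127e-02
 -5.02994154e-01  1.20743367e-02]
```

```bash
python3 -m handwheel '[1,0,0,0,0,0,-0.08,1,0,0,0,0,0,-0.16,1,0,0,0,0,0,-0.24,1,0,0,0,0,0,-0.24]' 50; python3 -c "
from plant import *;o=get_obs();print(o['wrist_torque'])"
```

```text
clock: 2.33
position: [0.4539, -0.2495, 0.158]
ee_rot: [[0.082, 0.997, 0.001], [0.997, -0.082, -0.001], [-0.001, 0.002, -1.0]]
contact_force: [-0.6, 0.0, 5.5]
grip_width: 0.0151
gripper_force: 49.4
[-0.02542531 -0.02323545  0.13247784]
```

```bash
python3 -m handwheel '[1,0,0,0.03,0,0,-0.08,1,0,0,0.03,0,0,-0.16,1,0,0,0.03,0,0,-0.22,1,0,0,0.03,0,0,-0.22]' 50; python3 -c "
from plant import *;o=get_obs();print(o['wrist_torque'])"
```

```text
clock: 2.67
position: [0.4538, -0.2493, 0.1561]
ee_rot: [[-0.134, 0.991, 0.001], [0.991, 0.134, -0.0], [-0.0, 0.001, -1.0]]
contact_force: [2.7, -0.7, -1.2]
grip_width: 0.015
gripper_force: 48.8
[-0.0260077  -0.5298843   0.04363485]
```

```bash
python3 -m handwheel '[1,0,0,0.05,0,0,0,1,0,0,0.1,0,0,0,1,0,0,0.1,0,0,0]' 50; python3 -c "
from plant import *;o=get_obs();print(o['wrist_torque'])"
```

```text
clock: 2.92
position: [0.4537, -0.2493, 0.1516]
ee_rot: [[-0.133, 0.991, 0.001], [0.991, 0.133, -0.0], [-0.0, 0.001, -1.0]]
contact_force: [2.8, -0.8, -2.5]
grip_width: 0.0147
gripper_force: 48.7
[-0.25657311 -0.69451167 -0.00604875]
```

```bash
python3 -m handwheel '[1,0,0,0.05,0,0,0,1,0,0,0.08,0,0,0,1,0,0,0.08,0,0,0]' 50; python3 -c "
from h import *;o=get_obs();print(o['wrist_torque']);i=camera('scene');j=camera('side')
cv2.imwrite('pics/mid.png',np.hstack([cv2.resize(k[y:y+120,x:x+90,::-1],(390,520),interpolation=cv2.INTER_CUBIC) for k,x,y in ((i,230,180),(j,250,180))]))"
```

```text
clock: 3.17
position: [0.4538, -0.2493, 0.1491]
ee_rot: [[-0.134, 0.991, 0.001], [0.991, 0.134, -0.001], [-0.001, 0.001, -1.0]]
contact_force: [2.5, -1.3, 3.0]
grip_width: 0.015
gripper_force: 49.5
[-0.01808999 -0.5197361  -0.0109988 ]
```

View pics/mid.png

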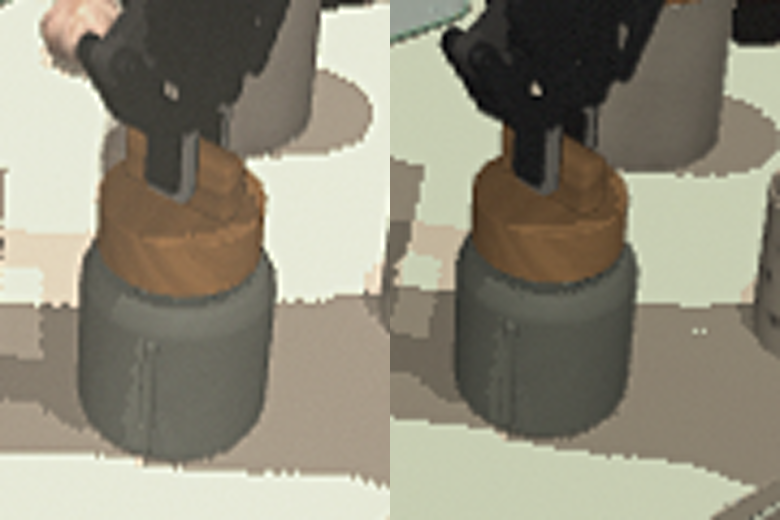

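The cap now sits just above the shoulder (scene crop y≈290), and the TCP has gone down 9 mm, so the lid has dropped into the thread start. Now clockwise.

```bash
python3 -m handwheel '[1,0,0,0,0,0,0.1,1,0,0,0,0,0,0.2,1,0,0,0,0,0,0.3,1,0,0,0.01,0,0,0.4,1,0,0,0.02,0,0,0.45]' 50; python3 -c "
from plant import *;o=get_obs();print(o['wrist_torque'])"; python3 -m handwheel '[1,0,0,0.01,0,0,0.08,1,0,0,0.03,0,0,0.16,1,0,0,0.045,0,0,0.24,1,0,0,0.06,0,0,0.32,1,0,0,0.06,0,0,0.32]' 50; python3 -c "
from plant import *;o=get_obs();print(o['wrist_torque'])"
```

```text
clock: 3.68
position: [0.4535, -0.2493, 0.1484]
ee_rot: [[0.315, 0.949, 0.0], [0.949, -0.315, -0.001], [-0.0, 0.0, -1.0]]
contact_force: [1.2, -0.2, 7.4]
grip_width: 0.0149
gripper_force: 49.9
[ 0.08940388 -0.22927422  0.08182268]
clock: 4.1
position: [0.4535, -0.2493, 0.1461]
ee_rot: [[0.597, 0.802, 0.0], [0.802, -0.597, -0.001], [-0.0, 0.0, -1.0]]
contact_force: [-0.1, 0.5, 8.8]
grip_width: 0.0148
gripper_force: 50.3
[ 0.10321583 -0.04376366 -0.24440515]
```

```bash
python3 -m handwheel '[1,0,0,0.02,0,0,0.08,1,0,0,0.035,0,0,0.16,1,0,0,0.045,0,0,0.24,1,0,0,0.05,0,0,0.32,1,0,0,0.05,0,0,0.34]' 50; python3 -c "
from plant import *;o=get_obs();print(o['wrist_torque'])"; python3 -m handwheel '[1,0,0,0,0,0,0.04,1,0,0,0,0,0,0.08,1,0,0,0,0,0,0.08]' 50; python3 -c "
from plant import *;o=get_obs();print(o['wrist_torque'])"
```

```text
clock: 4.52
position: [0.4534, -0.2493, 0.145]
ee_rot: [[0.83, 0.558, 0.0], [0.558, -0.83, -0.001], [-0.001, 0.001, -1.0]]
contact_force: [-3.7, 2.3, 16.4]
grip_width: 0.0149
gripper_force: 51.4
[0.47431688 0.5901066  0.33738716]
clock: 4.77
position: [0.4533, -0.2491, 0.145]
ee_rot: [[0.87, 0.493, -0.001], [0.493, -0.87, -0.001], [-0.001, 0.0, -1.0]]
contact_force: [-3.6, 4.1, 18.1]
grip_width: 0.0148
gripper_force: 52.3
[0.64807416 0.73163259 0.93775414]
```

The height is 13 mm below the start and torque is rising at the stop. Time to ease off, open and rise.

```bash
python3 -m handwheel '[1,0,0,-0.05,0,0,-0.02,0.5,0,0,-0.05,0,0,-0.02,-0.3,0,0,-0.05,0,0,-0.02,-0.5,0,0,-0.1,0,0,-0.02,-0.5,0,0,-0.3,0,0,-0.02]' && python3 -m handwheel '[-0.5,0,0,-0.5,0,0,0,-0.5,0,0,-1.2,0,0,0,-0.5,0,0,-1.9,0,0,0,-0.5,0,0,-2.2,0,0,0,-0.5,0,0,-2.2,0,0,0]' && python3 - <<'E'
from h import *
i=camera('scene');j=camera('side');w=camera('wrist')
f=lambda k,x,y:cv2.resize(k[y:y+120,x:x+90,::-1],(300,400),interpolation=cv2.INTER_CUBIC)
cv2.imwrite('pics/wrist3.png',w[:,:,::-1])
cv2.imwrite('pics/end.png',np.hstack([f(i,230,180),f(j,250,180),cv2.resize(w[100:300,160:260+100,::-1],(200,400)) ]))
E
```

```text
clock: 5.18
position: [0.4528, -0.2487, 0.1546]
ee_rot: [[0.86, 0.51, -0.002], [0.51, -0.86, 0.002], [-0.001, -0.003, -1.0]]
contact_force: [-0.8, -0.5, -0.5]
grip_width: 0.0569
gripper_force: 0.0
clock: 5.6
position: [0.4542, -0.2498, 0.2469]
ee_rot: [[0.86, 0.51, 0.004], [0.51, -0.86, -0.004], [0.002, 0.005, -1.0]]
contact_force: [0.2, -1.4, -0.1]
grip_width: 0.0641
gripper_force: 0.0
```

View pics/end.png

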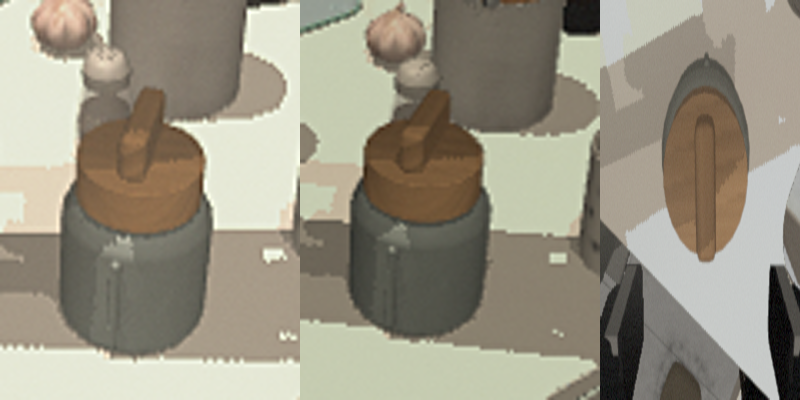

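The cap sits on the shoulder with no neck showing, and the bar (wrist crop x≈705) lines up with the back rib (706,55). The lid is fully down and the gripper is clear of it.

```bash
python3 -c "
from plant import *;print(finish_job())"
```

```text
the job is handed in; nothing more can be done
None
```

I turned the raised lid back until it dropped 9 mm into the thread, screwed it clockwise until it was fully down with its bar in line with the ribs, let go, and handed the job in at about 6 s.

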